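# Turn the apron roller slot-up between the bench centres and lay in its clamp bar

### The arm

A 7-joint arm with a two-finger parallel gripper is mounted at the origin on the work surface. World frame = base frame: x ahead of the robot, y to its left, z up, the work surface at z = 0. Lengths are in m, angles in rad, forces in N, time in s.
With the tool pointing down it reaches from about 0.425 to 1.025 m from the base axis. Payload 9.4 kg.
Tool frame: the origin (TCP) lies at the very end of the fingers, on their centre line; the grasp point (between the pads) lies 19 mm behind it; x points along the fingers, y is the direction in which the jaws open and shut, and the axes are right-handed (so a half turn about x gives the same grasp; the last joint's range is limited). The gripper opens to 93 mm and grips with 3 to 60 N. Pads are 15 mm wide; open, the fingers measure 128 mm over their backs; the gripper's body (75 mm by 188 mm) begins 65 mm behind the grasp point.
Start: joints at [-1.191, 0.599, -0.003, 1.599, 0.002, 0.943, -0.08], TCP at [0.32, 0.651, 0.219] pointing down, gripper open.
Joint ranges: [-2.57, 2.57], [-0.35, 1.97], [-1.29, 1.29], [0.11, 2.56], [-1.05, 4.19], [0.11, 1.86], [-2.63, 2.63]. Speed limits (rad/s): [2.22, 2.22, 3.01, 3.01, 3.14, 3.14, 3.14].

### API

Orientations are given as [roll, pitch, yaw] about the fixed x, y, z axes, in that order (R = Rz(yaw) Ry(pitch) Rx(roll)).
In Python, from bench import env gives the robot as it stands.
- The arm moves only by the tool servo_tool, never from a script. Its argument "moves" is a list that holds one entry, the list of rows, each a list of 4 numbers: the shift along the tool's x, y, z in units of 2.5 cm (1.0 is 2.5 cm), then the turn about the tool's x in units of 0.15 rad (1.0 is 0.15 rad). In form: [[[tx, ty, tz, roll], ...]]. A call has exactly 8 rows; each row shifts and turns the commanded pose from where the row before left it, along the tool's axes as they then stand; what a row does not reach is not made up. A row lasts 1/10 s, in which the tool goes at most 50 mm and 8.59 degrees, less where a joint would pass 70% of its speed; a pose out of reach is approached as far as the arm can. A call with a number of a shift or a turn outside -1 to 1 is refused whole. A call with a gripper value outside its range is refused whole. "grip" is the opening, from 0 (shut) to 1 (fully open), set as the call begins (left out, the last holds). The fingers move at their own pace and stop on an object; "newtons" is the grip in N (left out, the last holds). Time passes only in rows, so rows that do not move let the fingers close, or fill a call up. It gives the time, the measured TCP pose, the force and the opening at its end, in the units of the state.
- env.get_obs(): the state, without advancing time (a new reading comes with each control period).
- env.get_image(name): name is "scene" or "top"; returns a dict with "frame" (400x640x3 uint8, blue, green, red), "depth" (400x640 float32, m along the optical axis (not along the pixel's ray), 0 where there is no reading), "mtx" (3x3 intrinsics, pixels), "rvec" (rotation vector, rad) and "tvec" (3), from world to camera coordinates, as OpenCV has them. Camera axes: x right, y down, z forward; pixel columns grow to the right and rows downward; lengths in m; the calibration is good to about 2 mm. A picture is of the moment at which its call begins.
- env.sign_off(): hands the job in, once; it reports no verdict.
The state is a dict: "clock": time; "qpos": joint angles; "dq": joint speeds; "tau": joint torques, N m; "tool_pos": TCP position; "orientation": TCP orientation; "contact_force": force on the tool from outside, world axes, zero at the start; "ft_torque": the same for the moment, N m; "grip_width": finger opening in m.
Only numpy, scipy, OpenCV 4.12 (cv2) and the standard library are available. Lean on these libraries where they do the work, as an engineer would, in place of code of your own. Each camera call takes 0.05 s, during which the arm holds its last target.

### The job

Dry-fit the clamp bar of the bunching machine's apron roller: turn the roller between the bench centres until its red-marked slot faces straight up, then lay the long two-screw clamp bar into the slot with its thumbscrews on top, bedded flat on the slot floor along its whole length, and let go. Leave the short bar and the other things on the bench where they are.

Things in the scene. Friction and masses are not known exactly. Their poses are not given: they have to be found in the camera images.
- roller (a joint): Turn of the apron roller about the line between the two centres, rad. 0 = slot straight up; positive = slot turned towards the frame's far side (+x side at frame yaw 0, away from the robot), pi/2 = slot level. Starts between 0.7 and 2.0. It turns either way through a full turn and stays where it is left (friction moment 0.1 N m, no spring).
- slot (a point): Middle of the slot's flat dark floor; turns with the roller. z points straight out of the slot, y along the roller's axis (headstock to tailstock), x across the slot. Slot: 20 mm wide, 112 mm long, closed at both ends, 10 mm deep at its edges; its floor lies 16 mm from the roller's axis. Red lines on the drum ends and journals are in line with it.
- journal_head (a point): Point on the roller's axis in the middle of the steel journal on the headstock (-y) side, 81 mm from the roller's middle; axes as slot. The roller is a beech drum, 56 mm diameter, 130 mm long, with a plain journal 34 mm in diameter and 33 mm long at each end. Its axis is level, 130 mm above the table. A journal can be gripped across the axis to turn the roller.
- journal_tail (a point): The same point in the middle of the other journal, on the tailstock (+y) side.
- centres: Green bench centres, fixed to the table, holding the roller; origin under the middle of the bed, y along the roller's axis. Foot 100 by 350 mm; top of the bed 44 mm above the table, 86 mm below the axis. Headstock (-y) and tailstock (+y) begin 112 to 117 mm from the roller's middle and rise 25 mm above the axis; a black handwheel, 60 mm diameter, ends 192 mm out at +y.
- clamp_bar_mid (a point): Centre of the long aluminium clamp bar, half-way up. The bar is 104 mm long (x), 14 wide (y), 22 high (z), about 0.12 kg, standing screws up on the mat: two brass heads, 16 mm diameter, 12 high, on its top 32 mm either side of the middle. Both ends alike. In the slot its top 12 mm stand clear of the slot's edges: hold it by these, between the screws, to set it on the floor.
- short_bar: A shorter aluminium bar with a single thumbscrew, 60 mm long, 14 mm wide, 22 mm high, for another roller; not wanted here. Origin under its middle. It stands on the same mat, on either side of the long bar, about 90 mm from it.
- mat: Black rubber mat, fixed, 220 (x) by 200 (y) by 4 mm; origin under its middle. The bars and the screwdriver lie on it.
- screwdriver: Screwdriver with orange handle, 170 mm long, 26 mm thick, on the far edge of the mat; origin under its middle. To be left alone.
- mould: Wooden cigar-mould half, 115 by 260 mm, 36 mm high, behind the bench centres; origin under its middle. To be left alone.
- glue_pot: Small white bowl, 84 mm in diameter, 45 mm high; origin under its middle. To be left alone.
- oil_bottle: Amber bottle with red cap, 52 mm in diameter, 130 mm high; origin under its middle. To be left alone.
- caliper: Steel caliper, 150 mm long, 7 mm thick, lying flat; origin under its middle. To be left alone.
- brush: Brush with dark wooden handle, 140 mm long, 20 mm thick, lying on the table between the robot and the mat; origin under its middle. To be left alone.

How it is judged:
By the outcome, as a careful person would: the job done as asked, in the order asked, and still so for the second after the job is handed in, with the robot touching nothing.
It also fails if it takes over 72 s, if anything falls off the work surface, if the arm or the gripper's body presses on something with over 40 N, if the wrist force passes 120 N, or if a joint passes its speed limit or range.

## Working session

There is one attempt and no reset: what is moved stays moved. The work goes in short steps, Python scripts to look and compute and a tool call to move; the robot and the scene stay as the last step left them, time stands still between calls to the robot, and variables do not carry over. Pictures are saved under pics/ and viewed, and the job is handed in when it is done.

Besides the shell and the picture viewer there is one more tool, called after ">>>" by a JSON object that holds its "op" and its "data", one argument or row to a line. servo_tool: Moves the arm, as the interface text tells. Its arguments: {"type":"object","properties":{"moves":{"type":"array"},"grip":{"type":"number"},"newtons":{"type":"number"}},"required":["moves"]}

```bash
ls; mkdir -p pics
python3 - <<'E'
from bench import env
import cv2,numpy as np,pickle
o=env.get_obs();print(o)
for n in("scene","top"):
    d=env.get_image(n);pickle.dump(d,open(f"{n}0.pkl","wb"));cv2.imwrite(f"pics/{n}0.png",d["frame"])
    R=cv2.Rodrigues(d["rvec"])[0];print(n,d["mtx"].tolist(),(-R.T@np.ravel(d["tvec"])).tolist(),R.tolist())
E
```

```text
pics
{'clock': 0.0, 'qpos': array([-1.19070555,  0.60012123, -0.00255779,  1.60011765,  0.0017998 ,
        0.9428777 , -0.07981481]), 'dq': array([-5.40231521e-04,  1.11508911e-03,  8.77129615e-05,  3.29854566e-05,
        1.09078704e-03, -1.83613969e-03, -3.25235222e-04]), 'tau': array([-7.41021740e-04, -7.65037394e+01,  1.49712212e+00, -2.52354169e+01,
       -5.24495181e-02,  1.66324619e-02,  1.30162239e-04]), 'tool_pos': array([0.3195727 , 0.65023592, 0.21776693]), 'orientation': array([-1.48415504,  1.56927465, -1.94089025]), 'contact_force': array([-0.90666221,  0.72383905,  0.41708254]), 'ft_torque': array([ 0.01177339, -0.02666017, -0.01304591]), 'grip_width': 0.09294740118487789}
scene [[474.5327772820572, 0.0, 313.3680551582396], [0.0, 474.5327772820572, 197.00079766906723], [0.0, 0.0, 1.0]] [1.3191273735842979, 0.3333142877404802, 0.8452144598597593] [[-0.3911560101083228, 0.9203037109243718, -0.006168907112908462], [0.6035222157035779, 0.2514426062593008, -0.7566621114538337], [-0.6948078230045927, -0.29969600500567267, -0.6537770213729281]]
top [[500.6372099086188, 0.0, 317.69080132479786], [0.0, 500.6372099086188, 198.51616918841114], [0.0, 0.0, 1.0]] [0.4371523709878715, -0.017033291570512026, 1.338960841770499] [[0.026717535934434378, -0.9993715902307843, 0.023293731199310636], [-0.9951021154534261, -0.028807473530816363, -0.09456166923699985], [0.09517327930521606, -0.02065318639737785, -0.9952464482719476]]
```

View pics/scene0.png

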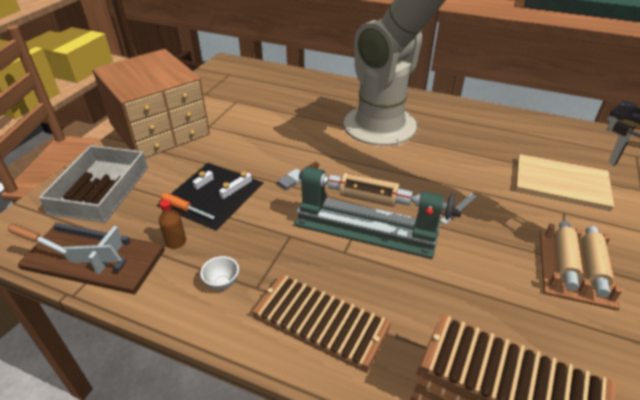

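View pics/top0.png

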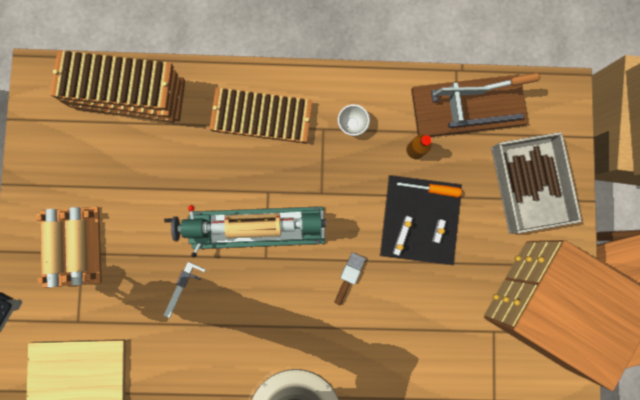

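```bash
cat > h.py <<'E'
import cv2,numpy as np,pickle
def load(n): return pickle.load(open(n+".pkl","rb"))
def ray(d,u,v):
    R=cv2.Rodrigues(d["rvec"])[0];c=-R.T@np.ravel(d["tvec"])
    return c,R.T@np.linalg.solve(d["mtx"],np.array([u,v,1.]))
def onz(d,u,v,z):
    c,r=ray(d,u,v);return c+r*(z-c[2])/r[2]
def cloud(d):
    K=d["mtx"];Z=d["depth"];v,u=np.mgrid[0:400,0:640]
    P=np.stack([(u-K[0,2])/K[0,0]*Z,(v-K[1,2])/K[1,1]*Z,Z],-1)
    R=cv2.Rodrigues(d["rvec"])[0];W=(P-np.ravel(d["tvec"]))@R
    W[Z==0]=np.nan;return W
def proj(d,p):
    return cv2.projectPoints(np.array(p,float).reshape(-1,3),d["rvec"],d["tvec"],d["mtx"],None)[0].reshape(-1,2)
E
python3 - <<'E'
from h import *
t=load("top0");s=load("scene0")
cv2.imwrite("pics/zt.png",cv2.resize(t["frame"][180:275,150:350],None,fx=4,fy=4,interpolation=cv2.INTER_CUBIC))
cv2.imwrite("pics/zm.png",cv2.resize(t["frame"][170:270,375:475],None,fx=6,fy=6,interpolation=cv2.INTER_CUBIC))
cv2.imwrite("pics/zs.png",cv2.resize(s["frame"][150:260,290:480],None,fx=4,fy=4,interpolation=cv2.INTER_CUBIC))
W=cloud(t)
hsv=cv2.cvtColor(t["frame"],cv2.COLOR_BGR2HSV)
g=cv2.inRange(hsv,(60,60,20),(95,255,160))
b=cv2.inRange(hsv,(0,0,0),(180,90,60))
for nm,m in(("green",g),("black",b)):
    n,l,st,ce=cv2.connectedComponentsWithStats(m)
    for i in range(1,n):
        if st[i,4]>60: print(nm,st[i],ce[i],np.nanmedian(W[l==i],0))
print([W[v,u].round(3).tolist() for u,v in((400,237),(407,222),(437,230),(250,228))])
E
```

```text
green [ 181  208  143   40 1990] [253.21407035 228.44170854] [0.47277963 0.12287971 0.06380601]
black [ 381  176   80   88 4581] [419.9100633 221.39642  ] [ 0.51569967 -0.32020327  0.00505263]
black [175 218   5  22  71] [176.23943662 228.91549296] [0.46773835 0.29111905 0.14443433]
black [  0 293  12  33 235] [  3.99148936 306.78297872] [0.30651286 0.56444195 0.34325926]
[[0.467, -0.263, 0.028], [0.507, -0.278, 0.04], [nan, nan, nan], [0.476, 0.116, 0.159]]
```

View pics/zt.png

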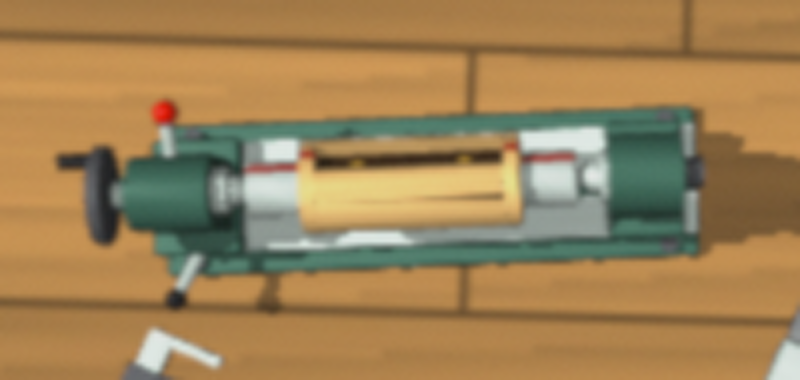

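View pics/zm.png

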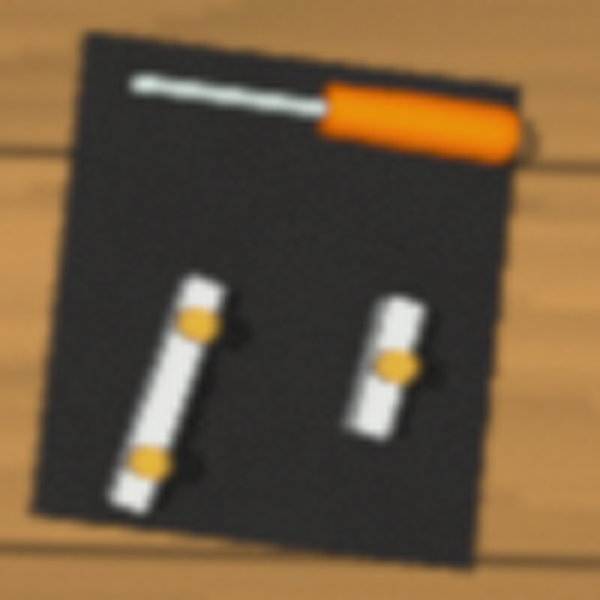

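View pics/zs.png

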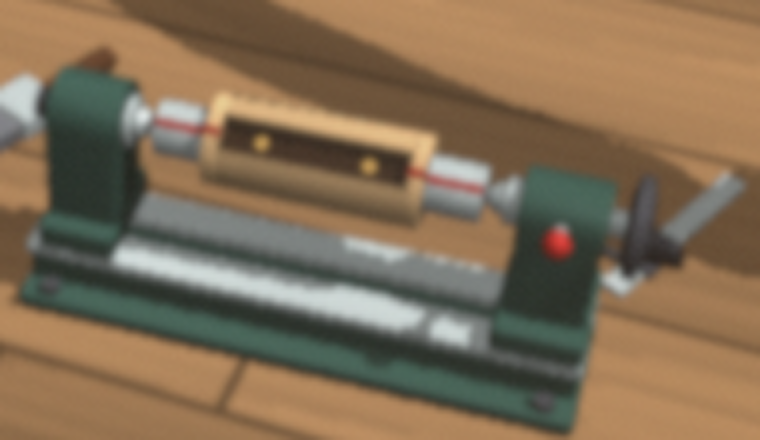

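Run:
```python
from h import *
from scipy.optimize import least_squares
t=load("top0");s=load("scene0")
for n,d,box in(("top",t,(150,350,190,270)),("scene",s,(280,480,150,260))):
    W=cloud(d);hsv=cv2.cvtColor(d["frame"],cv2.COLOR_BGR2HSV)
    u0,u1,v0,v1=box;P=W[v0:v1,u0:u1].reshape(-1,3);H=hsv[v0:v1,u0:u1].reshape(-1,3)
    k=(P[:,2]>.105)&(P[:,2]<.17)&(P[:,1]>.0)&(P[:,1]<.25)
    wood=k&(H[:,0]>8)&(H[:,0]<25)&(H[:,1]>60)&(H[:,2]>120)
    steel=k&(H[:,1]<50)&(H[:,2]>100)
    print(n,wood.sum(),steel.sum())
    Q=P[wood];y0=np.median(Q[:,1])
    def f(p,Q=Q,r=.028):
        a=np.array([p[0],y0,p[2]]);dv=np.array([-np.sin(p[1]),np.cos(p[1]),0])
        return np.linalg.norm(np.cross(Q-a,dv),axis=1)-r
    r=least_squares(f,[np.median(Q[:,0]),0,.13],loss="soft_l1",f_scale=.002)
    print("free z",r.x,"y0",y0,"med|res|",np.median(abs(r.fun)))
    p=r.x;dv=np.array([-np.sin(p[1]),np.cos(p[1])]);a=np.array([p[0],y0])
    for nm,m in(("wood",wood),("steel",steel)):
        L=(P[m][:,:2]-a)@dv
        print(nm,np.percentile(L,[1,5,25,50,75,95,99]).round(4))
    g=k&(H[:,0]>60)&(H[:,0]<95)&(H[:,1]>60);print("green", np.sort(((P[g][:,:2]-a)@dv))[::max(1,g.sum()//12)].round(3))
```

```text
top 1093 445
free z [0.48223322 0.07196561 0.1303787 ] y0 0.11098354181030612 med|res| 0.0015671755642557988
wood [-0.0635 -0.0579 -0.032  -0.0002  0.0328  0.0585  0.0642]
steel [-0.1101 -0.1051 -0.0836  0.0698  0.0913  0.1141  0.1183]
green [0.12  0.121 0.122 0.124 0.125 0.127 0.129 0.13  0.132 0.134 0.136 0.138
 0.14 ]
scene 768 386
free z [0.48267992 0.0664811  0.12816503] y0 0.12034961183885362 med|res| 0.0011073969976630477
wood [-0.0838 -0.067  -0.0398 -0.0009  0.0358  0.06    0.093 ]
steel [-0.1208 -0.1174 -0.0943  0.0654  0.0877  0.1091  0.1133]
green [0.117 0.119 0.119 0.12  0.121 0.121 0.122 0.123 0.124 0.125 0.125 0.126
 0.127 0.127 0.128 0.129]
```

```bash
cat > red.py <<'E'
from h import *
import sys
def cyl(d,u,v,a,dv,r):
    c,q=ray(d,u,v);q=q/np.linalg.norm(q)
    w=c-a;A=q-dv*(q@dv);B=w-dv*(w@dv)
    aa=A@A;bb=2*A@B;cc=B@B-r*r;D=bb*bb-4*aa*cc
    if D<0:return None
    return c+q*(-bb-np.sqrt(D))/2/aa
def redang(d,box,a,yaw,verbose=True):
    dv=np.array([-np.sin(yaw),np.cos(yaw),0]);xv=np.array([np.cos(yaw),np.sin(yaw),0])
    f=d["frame"].astype(int);u0,u1,v0,v1=box
    rd=(f[...,2]-np.maximum(f[...,1],f[...,0]));out=[]
    for v in range(v0,v1):
        for u in range(u0,u1):
            if rd[v,u]>25:
                p=cyl(d,u,v,a,dv,.017)
                if p is not None:
                    e=p-a;out.append((e@dv,np.arctan2(e@xv,e[2]),rd[v,u]))
    return np.array(out)
E
python3 - <<'E'
from red import *
a=np.array([.4828,.111,.13])
for n,box in(("top0",(208,300,195,262)),("scene0",(325,415,170,205))):
    o=redang(load(n),box,a,.069)
    print(n)
    for lo,hi in((-.11,-.07),(.07,.11)):
        k=(o[:,0]>lo)&(o[:,0]<hi);q=o[k]
        print(k.sum(),"L",q[:,0].min().round(4),q[:,0].max().round(4),"ang",np.average(q[:,1],weights=q[:,2]).round(3),q[:,1].std().round(3))
E
```

```text
top0
25 L -0.0962 -0.0723 ang 0.801 0.155
25 L 0.0703 0.0989 ang 0.853 0.119
scene0
44 L -0.1047 -0.0706 ang 0.735 0.698
45 L 0.0708 0.1085 ang 0.884 0.316
```

```bash
cat >> h.py <<'E'
from scipy.spatial.transform import Rotation as Rn
def toolR(o): return Rn.from_euler("xyz",o["orientation"]).as_matrix()
def plan(o,target,jaw=None):
    """print shift in tool units and turn units; jaw=desired yaw of the tool y axis (mod pi)"""
    R=toolR(o);d=np.array(target)-o["tool_pos"]
    print("tool y yaw",np.arctan2(R[1,1],R[0,1]).round(4),"z yaw",np.arctan2(R[1,2],R[0,2]).round(4),"x",R[:,0].round(4),"q7",o["qpos"][6].round(3),"q1",o["qpos"][0].round(3))
    if jaw is not None:
        # tool x down: + turn lowers world yaw
        t=np.arctan2(R[1,1],R[0,1])-jaw
        for k in(-1,0,1):print("turn option units",((t+k*np.pi)/.15).round(2))
        t=(t+np.pi/2)%np.pi-np.pi/2
        R2=R@Rn.from_rotvec([t,0,0]).as_matrix()
        print("after smallest turn: shift units",(R2.T@d/.025).round(3))
    print("shift units now",(R.T@d/.025).round(3))
E
python3 - <<'E'
from h import *
from bench import env
t=load("top0");s=load("scene0")
for n,d,b in(("top",t,(382,460,205,262)),("scene",s,(185,260,165,205))):
    f=d["frame"].astype(int);u0,u1,v0,v1=b
    m=np.zeros((400,640),np.uint8);sat=f[...,2]-f[...,0]
    m[v0:v1,u0:u1]=((sat>60)[v0:v1,u0:u1])
    c,l,st,ce=cv2.connectedComponentsWithStats(m)
    for i in range(1,c):
        if st[i,4]<4:continue
        k=l==i;w=sat[k];vv,uu=np.nonzero(k);u=(uu*w).sum()/w.sum();v=(vv*w).sum()/w.sum()
        print(n,st[i,4],(u,v),onz(d,u,v,.034),np.nanmedian(cloud(d)[k],0))
    g=np.zeros((400,640),np.uint8);mx=f.max(2);g[v0:v1,u0:u1]=((mx>120)&(abs(sat)<60))[v0:v1,u0:u1]
    c,l,st,ce=cv2.connectedComponentsWithStats((g|m))
    for i in range(1,c):
        if st[i,4]<20:continue
        ct=cv2.findContours((l==i).astype(np.uint8),0,1)[0][0]
        print(n,"bar",st[i],ce[i],onz(d,*ce[i],.026),cv2.minAreaRect(ct))
plan(env.get_obs(),[.4828,.112,.3],.069)
E
```

```text
top 61 (np.float64(382.7638768052897), np.float64(214.23734122150688)) [ 0.52552875 -0.21563389  0.034     ] [ 0.52855435 -0.22069909  0.00228375]
top 153 (np.float64(457.65207995678014), np.float64(243.89823068611562)) [ 0.4534273  -0.41305319  0.034     ] [ 0.44826081 -0.42343747  0.00137769]
top 35 (np.float64(407.69988221436984), np.float64(223.59599528857478)) [ 0.50284148 -0.28145004  0.034     ] [ 0.50329143 -0.28061101  0.03745491]
top 37 (np.float64(440.88425090252707), np.float64(230.59408844765343)) [ 0.48694485 -0.36886524  0.034     ] [ 0.4872129  -0.36716262  0.03916447]
top 35 (np.float64(399.5980975029727), np.float64(246.66373365041616)) [ 0.44216456 -0.26083651  0.034     ] [ 0.44142693 -0.26049957  0.03838415]
top 117 (np.float64(394.61762344439984), np.float64(259.49217181854675)) [ 0.40863635 -0.24821877  0.034     ] [ 0.40721682 -0.25242304  0.00107517]
top bar [382 205   4  26  61] [382.85245902 214.72131148] [ 0.52479994 -0.21710389  0.026     ] ((383.5, 217.5), (25.0, 3.0), 90.0)
top bar [454 213   6  49 153] [457.56862745 243.74509804] [ 0.45392235 -0.415260
[... 1770 characters left out ...]
20  17 210] [202.77142857 178.36190476] [ 0.49368946 -0.3562237   0.026     ] ((202.39410400390625, 177.47647094726562), (12.424833297729492, 21.014841079711914), 57.528804779052734)
scene bar [243 188  17  17 158] [253.5        198.63291139] [ 0.51518034 -0.18517734  0.026     ] ((251.0, 196.0), (16.0, 16.0), 90.0)
scene bar [185 200   6   5  21] [186.95238095 202.52380952] [ 0.59579922 -0.33840147  0.026     ] ((187.5, 202.0), (5.0, 4.0), 0.0)
tool y yaw 1.114 z yaw -0.4568 x [-5.0e-04 -1.4e-03 -1.0e+00] q7 -0.08 q1 -1.191
turn option units -13.98
turn option units 6.97
turn option units 27.91
after smallest turn: shift units [-3.261  5.026 21.933]
shift units now [ -3.261 -16.449  15.354]
```

>>> {"op": "servo_tool", "data": {
  "moves": [
    [[0,0,0,1],[0,0,0,1],[0,0,0,1],[0,0,0,1],[0,0,0,1],[0,0,0,1],[0,0,0,0.97],[0,0,0,0]]
  ],
  "grip": 0.65
}}

```text
clock: 0.9
tool_pos: [0.3193, 0.6506, 0.2181]
orientation: [-0.049, 1.57, -1.553]
contact_force: [0.2, -0.4, 0.4]
grip_width: 0.0607
```

Run:
```python
from h import *
from bench import env
plan(env.get_obs(),[.4883,.0317,.218],.069)
```

```text
tool y yaw 0.0668 z yaw -1.504 x [ 0.     -0.0011 -1.    ] q7 -0.941 q1 -1.369
turn option units -20.96
turn option units -0.01
turn option units 20.93
after smallest turn: shift units [ 0.03   5.036 25.162]
shift units now [ 0.03   5.091 25.151]
```

>>> {"op": "servo_tool", "data": {
  "moves": [
    [[0,0.2,1,0],[0,0.2,1,0],[0,0.2,1,0],[0,0.2,1,0],[0,0.2,1,0],[0,0.2,1,0],[0,0.2,1,0],[0,0.2,1,0]]
  ]
}}

```text
clock: 1.7
tool_pos: [0.3735, 0.4528, 0.2185]
orientation: [-0.027, 1.571, -1.524]
contact_force: [0.1, 0.2, 0.6]
grip_width: 0.0606
```

>>> {"op": "servo_tool", "data": {
  "moves": [
    [[0,0.2,1,0],[0,0.2,1,0],[0,0.2,1,0],[0,0.2,1,0],[0,0.2,1,0],[0,0.2,1,0],[0,0.2,1,0],[0,0.2,1,0]]
  ]
}}

```text
clock: 2.5
tool_pos: [0.4271, 0.256, 0.2187]
orientation: [0.974, 1.571, -0.523]
contact_force: [1.3, 0.0, -0.6]
grip_width: 0.0606
```

>>> {"op": "servo_tool", "data": {
  "moves": [
    [[0,0.2,1,0],[0,0.2,1,0],[0,0.2,1,0],[0,0.2,1,0],[0,0.2,1,0],[0,0.2,1,0],[0,0.2,1,0],[0,0.2,1,0]]
  ]
}}

```text
clock: 3.3
tool_pos: [0.4808, 0.0592, 0.2187]
orientation: [0.959, 1.571, -0.538]
contact_force: [0.6, 0.0, 0.4]
grip_width: 0.0603
```

Run:
```python
from h import *
from bench import env
plan(env.get_obs(),[.4883,.0317,.104],.069)
```

```text
tool y yaw 0.0737 z yaw -1.4971 x [ 2.e-04 -1.e-04 -1.e+00] q7 0.029 q1 -0.501
turn option units -20.91
turn option units 0.03
turn option units 20.98
after smallest turn: shift units [4.588 0.224 1.119]
shift units now [4.588 0.218 1.12 ]
```

>>> {"op": "servo_tool", "data": {
  "moves": [
    [[0,0.1,0.56,0],[0,0.12,0.56,0],[0.5,0,0,0],[0.5,0,0,0],[0.4,0,0,0],[0,0,0,0],[0,0,0,0],[0,0,0,0]]
  ]
}}

```text
clock: 4.1
tool_pos: [0.4882, 0.0328, 0.184]
orientation: [1.667, 1.57, 0.166]
contact_force: [-0.5, -0.2, 0.3]
grip_width: 0.0606
```

Run:
```python
from h import *
from bench import env
ims=[]
for n,(u0,u1,v0,v1) in(("scene",(290,480,130,240)),("top",(150,350,180,275))):
    d=env.get_image(n);ims.append(cv2.resize(d["frame"][v0:v1,u0:u1],(640,300),interpolation=cv2.INTER_CUBIC))
cv2.imwrite("pics/a1.png",np.vstack(ims));plan(env.get_obs(),[.4883,.0317,.104],.069)
```

```text
tool y yaw 0.0691 z yaw -1.5017 x [ 8.e-04  2.e-04 -1.e+00] q7 0.118 q1 -0.421
turn option units -20.94
turn option units 0.0
turn option units 20.94
after smallest turn: shift units [ 3.203e+00 -3.000e-03  4.600e-02]
shift units now [ 3.203e+00 -3.000e-03  4.600e-02]
```

View pics/a1.png

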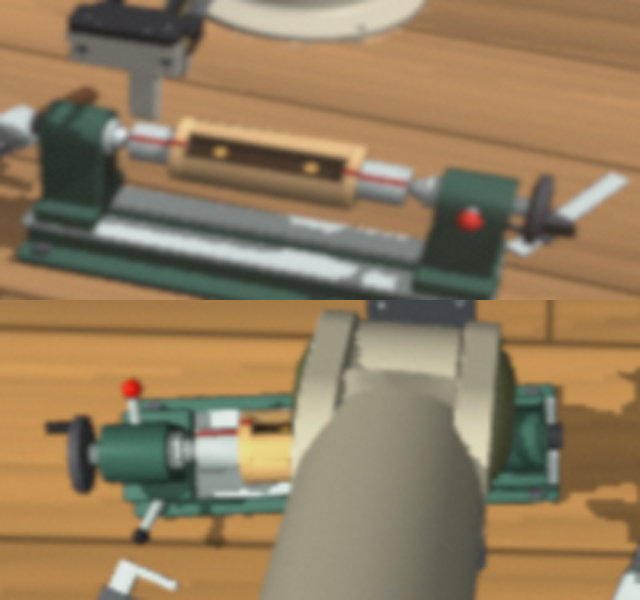

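>>> {"op": "servo_tool", "data": {
  "moves": [
    [[0.6,0,0.04,0],[0.8,0,0,0],[0.8,0,0,0],[0.7,0,0,0],[0.3,0,0,0],[0,0,0,0],[0,0,0,0],[0,0,0,0]]
  ]
}}

```text
clock: 5.0
tool_pos: [0.4885, 0.0318, 0.1044]
orientation: [1.68, 1.569, 0.178]
contact_force: [-0.3, 0.1, -0.3]
grip_width: 0.0604
```

>>> {"op": "servo_tool", "data": {
  "moves": [
    [[0,-0.1,0,0],[0,-0.1,0,0],[0,-0.1,0,0],[0,-0.1,0,0],[0,-0.06,0,0],[0,0,0,0],[0,0,0,0],[0,0,0,0]]
  ]
}}

```text
clock: 5.8
tool_pos: [0.4767, 0.0309, 0.1036]
orientation: [1.116, 1.571, -0.386]
contact_force: [0.5, 0.3, 0.6]
grip_width: 0.0608
```

>>> {"op": "servo_tool", "data": {
  "moves": [
    [[0,-0.04,0,0],[0,-0.04,0,0],[0,-0.04,0,0],[0,0,0,0],[0,0,0,0],[0,0,0,0],[0,0,0,0],[0,0,0,0]]
  ]
}}

```text
clock: 6.6
tool_pos: [0.4755, 0.0308, 0.1038]
orientation: [1.483, 1.567, -0.02]
contact_force: [5.7, 0.8, -4.5]
grip_width: 0.0605
```

>>> {"op": "servo_tool", "data": {
  "moves": [
    [[0,-0.08,0,0],[0,-0.08,0,0],[-0.05,0,0,0],[-0.05,0,0,0],[-0.05,0,0,0],[-0.05,0,0,0],[0,0,0,0],[0,0,0,0]]
  ]
}}

```text
clock: 7.4
tool_pos: [0.4754, 0.0309, 0.1097]
orientation: [1.52, 1.56, 0.018]
contact_force: [13.3, 0.1, -3.9]
grip_width: 0.0608
```

```bash
cat > look.py <<'E'
import sys
from red import *
from bench import env
ims=[];a=np.array([.4828,.111,.13])
for n,c,box in(("scene",(290,480,130,240),(325,415,160,205)),("top",(150,350,180,275),(208,300,195,262))):
    d=env.get_image(n);pickle.dump(d,open(f"{n}{sys.argv[1]}.pkl","wb"));u0,u1,v0,v1=c
    ims.append(cv2.resize(d["frame"][v0:v1,u0:u1],(640,300),interpolation=cv2.INTER_CUBIC))
    o=redang(d,box,a,.069)
    for lo,hi in((-.098,-.068),(.068,.098)):
        if len(o)==0: continue
        q=o[(o[:,0]>lo)&(o[:,0]<hi)]
        if len(q):print(n,lo,len(q),"ang",np.average(q[:,1],weights=q[:,2]).round(3),"med",np.median(q[:,1]).round(3))
cv2.imwrite(f"pics/l{sys.argv[1]}.png",np.vstack(ims));o=env.get_obs();print(o["tool_pos"],o["contact_force"])
E
python3 look.py 1
```

```text
scene -0.098 6 ang 1.857 med 1.809
scene 0.068 37 ang 0.377 med 0.401
top 0.068 38 ang 0.437 med 0.406
[0.47542731 0.03081624 0.10963711] [13.23164796  0.50702259 -3.374263  ]
```

View pics/l1.png

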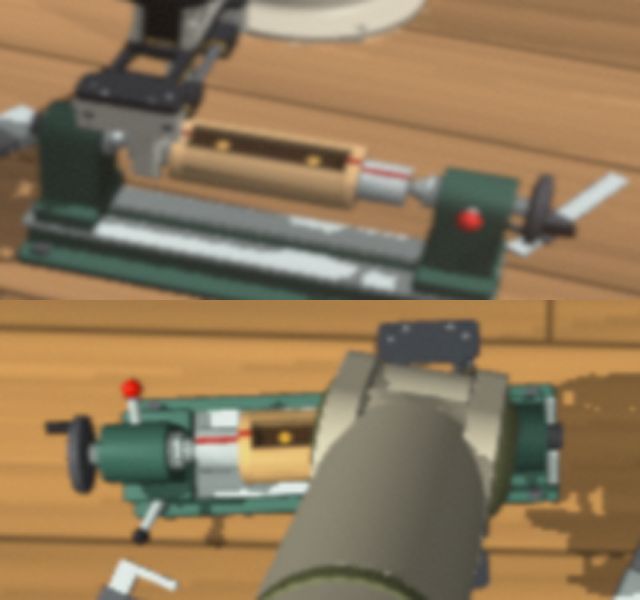

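>>> {"op": "servo_tool", "data": {
  "moves": [
    [[-0.05,0,0,0],[-0.05,0,0,0],[-0.05,0,0,0],[-0.05,0,0,0],[-0.05,0,0,0],[0,0,0,0],[0,0,0,0],[0,0,0,0]]
  ]
}}

```text
clock: 8.3
tool_pos: [0.4754, 0.0308, 0.1159]
orientation: [1.522, 1.56, 0.02]
contact_force: [12.9, 0.7, -3.9]
grip_width: 0.0606
```

```bash
python3 look.py 2
```

```text
scene -0.098 6 ang 1.853 med 1.809
scene 0.068 38 ang -0.095 med -0.061
top 0.068 31 ang 0.026 med -0.007
[0.47537693 0.03083932 0.11590007] [13.48744701  0.55840912 -3.45635753]
```

View pics/l2.png

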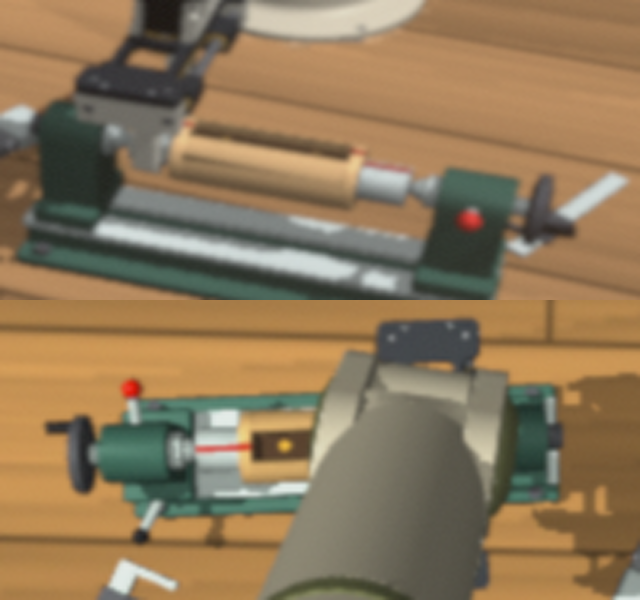

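>>> {"op": "servo_tool", "data": {
  "moves": [
    [[0,0.5,0,0],[0,0.25,0,0],[-1,0,0,0],[-1,0,0,0],[-1,0,0,0],[-1,0,0.5,0],[0,0,1,0],[0,0,1,0]]
  ]
}}

```text
clock: 9.2
tool_pos: [0.4924, -0.0308, 0.2155]
orientation: [2.487, 1.57, 0.986]
contact_force: [0.4, -0.5, -0.6]
grip_width: 0.06
```

>>> {"op": "servo_tool", "data": {
  "moves": [
    [[0,0,1,0.5],[0,0,1,0.5],[0,0,1,0.5],[0,0,1,0.5],[0,0,1,0.5],[0,0,1,0.5],[0,0,0,0],[0,0,0,0]]
  ]
}}

```text
clock: 10.0
tool_pos: [0.4744, -0.1783, 0.2146]
orientation: [-1.586, 1.57, 2.745]
contact_force: [0.0, 1.1, 0.5]
grip_width: 0.0607
```

```bash
python3 look.py 3
python3 - <<'E'
from h import *
from bench import env
plan(env.get_obs(),[.4718,-.2705,.15],np.pi/2-.327)
t=load("top3");cv2.imwrite("pics/z3.png",cv2.resize(t["frame"][200:258,195:310],None,fx=6,fy=6,interpolation=cv2.INTER_CUBIC))
E
```

```text
scene -0.098 39 ang 0.147 med -0.01
scene 0.068 38 ang -0.089 med -0.061
top -0.098 34 ang 0.007 med -0.011
top 0.068 31 ang 0.026 med -0.007
[ 0.47498368 -0.17729954  0.21465644] [0.04462148 1.11312376 0.07852794]
tool y yaw -0.3794 z yaw -1.9502 x [-7.e-04  7.e-04 -1.e+00] q7 0.172 q1 -0.116
turn option units -31.77
turn option units -10.82
turn option units 10.12
after smallest turn: shift units [ 2.584  3.572 -1.079]
shift units now [2.584 1.265 3.511]
```

View pics/z3.png

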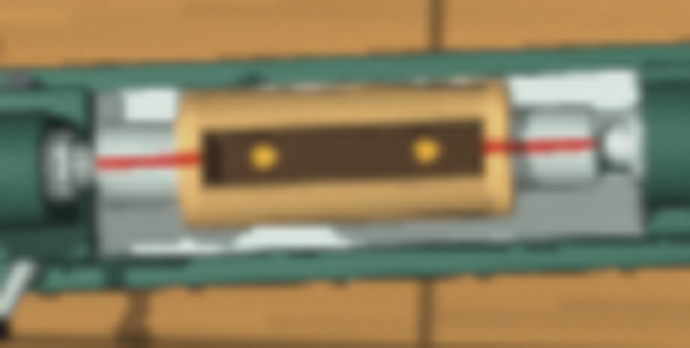

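View pics/l3.png

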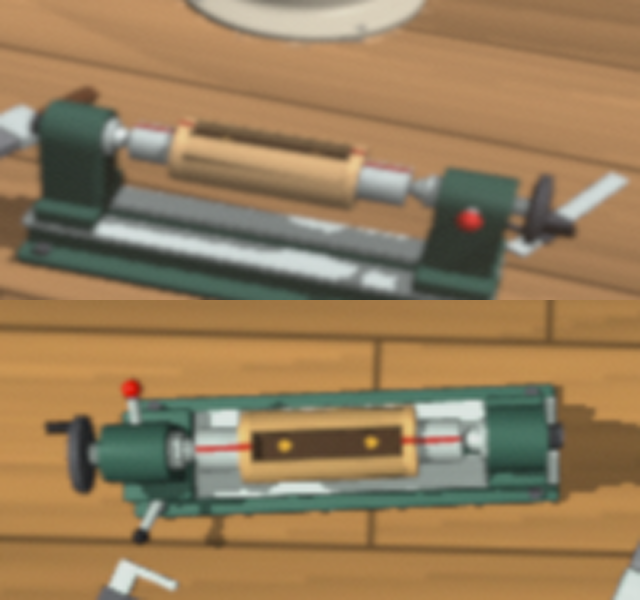

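```bash
cat > slot.py <<'E'
import sys
from h import *
t=load(sys.argv[1]);f=t["frame"].astype(int)
m=np.zeros((400,640),np.uint8)
sub=(f.max(2)<110)&(f[...,2]>f[...,1]+8)&(f[...,2]>f[...,0]+12)
v0,v1,u0,u1=215,236,224,284
m[v0:v1,u0:u1]=sub[v0:v1,u0:u1]
m=cv2.morphologyEx(m,cv2.MORPH_CLOSE,np.ones((3,3),np.uint8))
n,l,st,ce=cv2.connectedComponentsWithStats(m);i=1+np.argmax(st[1:,4]);k=(l==i).astype(np.uint8)
print(st[i],ce[i],"centre on z=.156",onz(t,*ce[i],.156).round(4))
q=cv2.boxPoints(cv2.minAreaRect(cv2.findContours(k,0,1)[0][0]));print("corners",[onz(t,*p,.156)[:2].round(4).tolist() for p in q])
W=cloud(t);k2=cv2.erode(k,np.ones((3,3),np.uint8))>0
P=W[k2];P=P[~np.isnan(P[:,0])];print("floor n",len(P),"z",np.median(P[:,2]))
yaw=.069;c=P.mean(0);e=P-c;X=e[:,0]*np.cos(yaw)+e[:,1]*np.sin(yaw);Y=-e[:,0]*np.sin(yaw)+e[:,1]*np.cos(yaw)
for it in range(3):
    A=np.c_[X,Y,np.ones(len(X))];s=np.linalg.lstsq(A,e[:,2],rcond=None)[0];r=e[:,2]-A@s;g=abs(r)<.004;X,Y,e=X[g],Y[g],e[g]
print("floor slope dz/dx",s[0].round(4),"-> roller ang",-s[0].round(4),"sd",(r.std()/np.sqrt(len(X))/X.std()).round(4),"slope along",s[1].round(4),len(X))
E
python3 slot.py top3
```

```text
[229 220  46  11 356] [251.26966292 225.12640449] centre on z=.156 [0.4828 0.1131 0.156 ]
corners [[0.4892, 0.1665], [0.4965, 0.0602], [0.4766, 0.0587], [0.4694, 0.1648]]
floor n 207 z 0.14717252093075414
floor slope dz/dx -0.0222 -> roller ang 0.0222 sd 0.0294 slope along -0.0074 194
```

>>> {"op": "servo_tool", "data": {
  "moves": [
    [[0,0,0,-1],[0,0,0,-1],[0,0,0,-1],[0,0,0,-1],[0,0,0,-1],[0,0,0,-1],[0,0,0,-1],[0,0,0,-1]]
  ]
}}

```text
clock: 10.9
tool_pos: [0.4752, -0.1771, 0.2149]
orientation: [2.851, 1.57, 2.108]
contact_force: [0.1, 0.9, -0.1]
grip_width: 0.0605
```

>>> {"op": "servo_tool", "data": {
  "moves": [
    [[0,0,0,-1],[0,0,0,-1],[0,0,0,-0.82],[0,-0.9,-0.27,0],[0,-0.9,-0.27,0],[0,-0.9,-0.27,0],[0,-0.87,-0.27,0],[0,0,0,0]]
  ]
}}

```text
clock: 11.7
tool_pos: [0.419, -0.2553, 0.2149]
orientation: [-2.431, 1.57, -2.762]
contact_force: [0.0, -0.0, -0.7]
grip_width: 0.0605
```

Run:
```python
from h import *
from bench import env
plan(env.get_obs(),[.4718,-.2705,.018],np.pi/2-.327)
d=env.get_image("scene");cv2.imwrite("pics/p1.png",cv2.resize(d["frame"][90:230,150:310],None,fx=4,fy=4,interpolation=cv2.INTER_CUBIC))
```

```text
tool y yaw 1.2398 z yaw -0.3309 x [-9.e-04 -4.e-04 -1.e+00] q7 1.701 q1 0.39
turn option units -20.97
turn option units -0.03
turn option units 20.92
after smallest turn: shift units [7.874 0.108 2.2  ]
shift units now [7.874 0.116 2.2  ]
```

View pics/p1.png

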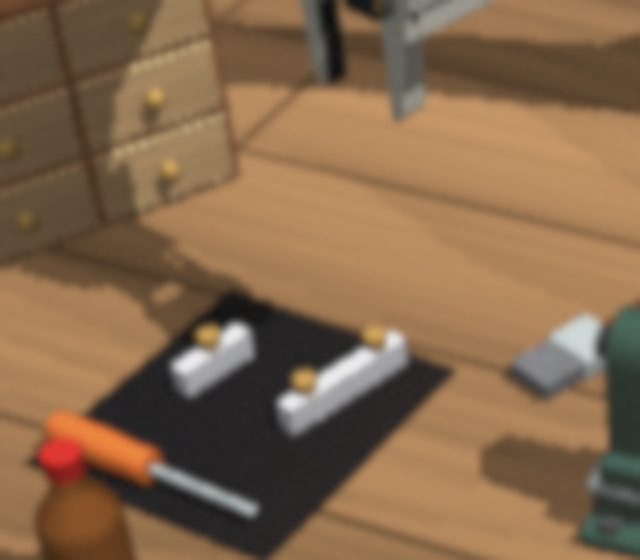

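>>> {"op": "servo_tool", "data": {
  "moves": [
    [[0.5,0.05,0.73,0],[0.5,0.06,0.73,0],[0.8,0,0.74,0],[1,0,0,0],[1,0,0,0],[0.7,0,0,0],[0,0,0,0],[0,0,0,0]]
  ]
}}

```text
clock: 12.55
tool_pos: [0.4742, -0.2681, 0.1024]
orientation: [2.397, 1.57, 2.069]
contact_force: [-0.1, 0.1, -0.1]
grip_width: 0.0603
```

Run:
```python
from h import *
from bench import env
plan(env.get_obs(),[.4718,-.2705,.018],np.pi/2-.327)
for n,(u0,u1,v0,v1) in dict(scene=(160,300,130,230),top=(370,480,170,270)).items():
    d=env.get_image(n);cv2.imwrite(f"pics/p2{n}.png",cv2.resize(d["frame"][v0:v1,u0:u1],None,fx=4,fy=4,interpolation=cv2.INTER_CUBIC))
```

```text
tool y yaw 1.2433 z yaw -0.3275 x [-4.e-04  7.e-04 -1.e+00] q7 1.695 q1 0.387
turn option units -20.95
turn option units -0.0
turn option units 20.94
after smallest turn: shift units [ 3.378 -0.124 -0.056]
shift units now [ 3.378 -0.124 -0.056]
```

View pics/p2scene.png

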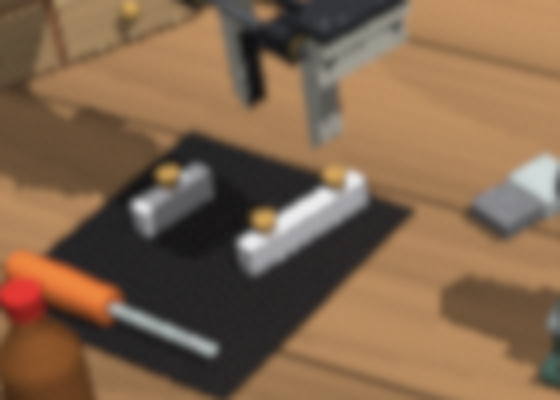

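Over the bar; descend straddling it, then close gently.

>>> {"op": "servo_tool", "data": {
  "moves": [
    [[0.6,-0.12,-0.05,0],[0.8,0,0,0],[0.8,0,0,0],[0.7,0,0,0],[0.4,0,0,0],[0.05,0,0,0],[0,0,0,0],[0,0,0,0]]
  ]
}}

```text
clock: 13.45
tool_pos: [0.4718, -0.2719, 0.0195]
orientation: [-0.117, 1.569, -0.446]
contact_force: [0.6, 0.3, 0.6]
grip_width: 0.06
```

>>> {"op": "servo_tool", "data": {
  "moves": [
    [[0,0,0,0],[0,0,0,0],[0,0,0,0],[0,0,0,0],[0,0,0,0],[0,0,0,0],[0,0,0,0],[0,0,0,0]]
  ],
  "grip": 0.0,
  "newtons": 20
}}

```text
clock: 14.25
tool_pos: [0.4714, -0.2715, 0.0186]
orientation: [1.293, 1.571, 0.964]
contact_force: [1.1, -0.1, 0.9]
grip_width: 0.0142
```

Run:
```python
from h import *
from bench import env
o=env.get_obs();print(o["tool_pos"],o["grip_width"],o["contact_force"])
d=env.get_image("scene");u0,u1,v0,v1=(160,300,130,230);cv2.imwrite(f"pics/p3.png",cv2.resize(d["frame"][v0:v1,u0:u1],None,fx=4,fy=4,interpolation=cv2.INTER_CUBIC))
```

```text
[ 0.47141744 -0.27149382  0.01863398] 0.014244793846660164 [ 1.12393094 -0.14875854  0.93128563]
```

View pics/p3.png

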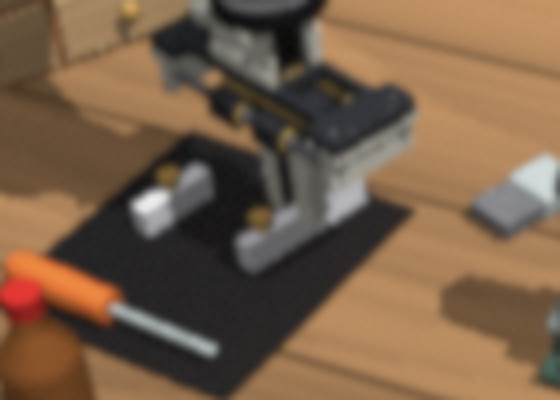

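>>> {"op": "servo_tool", "data": {
  "moves": [
    [[-0.3,0,0,0],[-0.7,0,0,0],[-1,0,0,0],[-1,0,0,0],[-1,0,0,0],[-1,0,0,0],[-1,0,0,0],[-1,0,0,0]]
  ],
  "newtons": 35
}}

```text
clock: 15.1
tool_pos: [0.4707, -0.2717, 0.1951]
orientation: [-2.077, 1.571, -2.407]
contact_force: [0.3, 0.4, -2.1]
grip_width: 0.0135
```

>>> {"op": "servo_tool", "data": {
  "moves": [
    [[-1,0,0,0.97],[0,0,0,0.98],[0,0,0,0.98],[0,0,0,0.98],[0,0,0,0.98],[0,0,0,0.98],[0,0,0,0.98],[0,0,0,0.98]]
  ]
}}

```text
clock: 15.9
tool_pos: [0.4708, -0.2716, 0.219]
orientation: [3.089, 1.57, 1.578]
contact_force: [-0.0, 0.4, -1.0]
grip_width: 0.0138
```

Run:
```python
from h import *
from bench import env
o=env.get_obs();print(o["tool_pos"],o["grip_width"],o["contact_force"])
plan(o,[.4828,.1128,.215],.069)
d=env.get_image("scene");u0,u1,v0,v1=(150,310,60,230);cv2.imwrite(f"pics/p4.png",cv2.resize(d["frame"][v0:v1,u0:u1],None,fx=3,fy=3,interpolation=cv2.INTER_CUBIC))
```

```text
[ 0.47082765 -0.27158456  0.21901219] 0.01380667951163564 [-0.03599434  0.3839351  -0.95754811]
tool y yaw 0.0606 z yaw -1.5102 x [-0.e+00  3.e-04 -1.e+00] q7 0.72 q1 0.139
turn option units -21.0
turn option units -0.06
turn option units 20.89
after smallest turn: shift units [  0.165   1.538 -15.306]
shift units now [  0.165   1.41  -15.318]
```

View pics/p4.png

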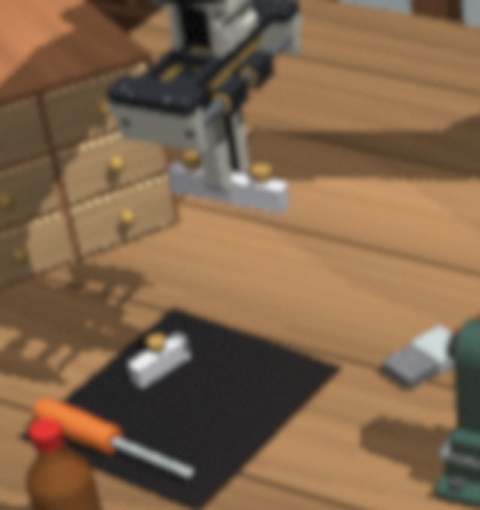

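>>> {"op": "servo_tool", "data": {
  "moves": [
    [[0,0.09,-0.6,-0.06],[0,0.1,-1,0],[0,0.1,-1,0],[0,0.1,-1,0],[0,0.1,-1,0],[0,0.1,-1,0],[0,0.1,-1,0],[0,0.1,-1,0]]
  ]
}}

```text
clock: 16.75
tool_pos: [0.4761, -0.0787, 0.2189]
orientation: [3.025, 1.57, 1.536]
contact_force: [0.9, 0.7, -1.8]
grip_width: 0.0139
```

>>> {"op": "servo_tool", "data": {
  "moves": [
    [[0,0.1,-1,0],[0,0.1,-1,0],[0,0.1,-1,0],[0,0.1,-1,0],[0,0.1,-1,0],[0,0.1,-1,0],[0,0.1,-1,0],[0,0.1,-0.7,0]]
  ]
}}

```text
clock: 17.55
tool_pos: [0.481, 0.1153, 0.2188]
orientation: [-2.64, 1.57, 2.156]
contact_force: [0.1, -0.5, -1.8]
grip_width: 0.0135
```

>>> {"op": "servo_tool", "data": {
  "moves": [
    [[0.3,0,0,0],[0,0,0,0],[0,0,0,0],[0,0,0,0],[0,0,0,0],[0,0,0,0],[0,0,0,0],[0,0,0,0]]
  ]
}}

```text
clock: 18.35
tool_pos: [0.4821, 0.1127, 0.2112]
orientation: [1.47, 1.571, -0.024]
contact_force: [0.6, -0.2, -1.6]
grip_width: 0.0139
```

Run:
```python
from h import *
from bench import env
o=env.get_obs();print(o["tool_pos"],o["grip_width"],o["contact_force"])
plan(o,[.4828,.1128,.1606],.069)
d=env.get_image("scene");pickle.dump(d,open("scene5.pkl","wb"));u0,u1,v0,v1=(290,480,90,230);cv2.imwrite(f"pics/p5.png",cv2.resize(d["frame"][v0:v1,u0:u1],None,fx=4,fy=4,interpolation=cv2.INTER_CUBIC))
d=env.get_image("top");cv2.imwrite(f"pics/p5t.png",cv2.resize(d["frame"][180:275,150:350],None,fx=4,fy=4,interpolation=cv2.INTER_CUBIC))
```

```text
[0.48207763 0.11266203 0.21118561] 0.013919727168080926 [ 0.63800088 -0.18975796 -1.58144201]
tool y yaw 0.076 z yaw -1.4948 x [ 2.e-04 -0.e+00 -1.e+00] q7 -0.057 q1 -0.605
turn option units -20.9
turn option units 0.05
turn option units 20.99
after smallest turn: shift units [ 2.023  0.029 -0.004]
shift units now [ 2.023  0.029 -0.003]
```

View pics/p5.png

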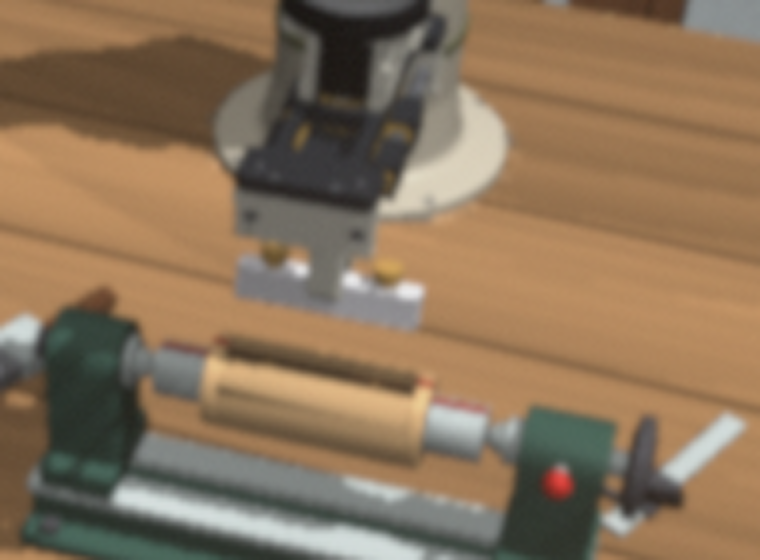

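View pics/p5t.png

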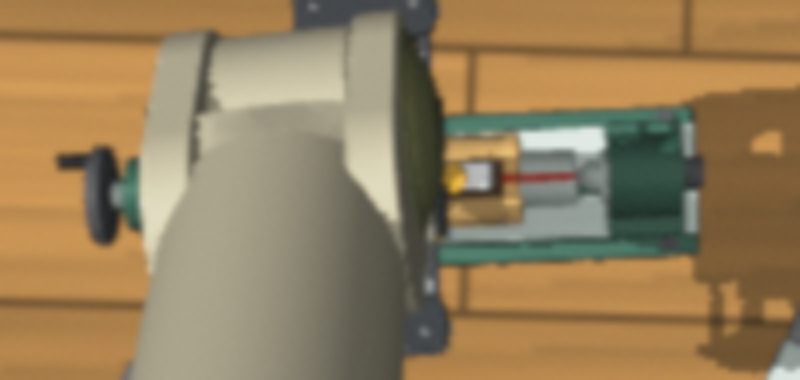

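Run:
```python
from h import *
d=load("scene5");yaw=.072;dv=np.array([-np.sin(yaw),np.cos(yaw),0]);xv=np.array([np.cos(yaw),np.sin(yaw),0])
b=np.array([.4821,.1127,.2112])
for dz,nm in((.0074,"top"),(-.0146,"bottom")):
    p=proj(d,[b+s*.052*dv+.007*xv+[0,0,dz] for s in(-1,1)]);print(nm,((p-[290,90])*4).round(0).tolist())
m=np.array([.4828,.1128,.13])
p=proj(d,[m+s*.065*dv+[0,0,.028] for s in(-1,1)]);print("drum top",((p-[290,90])*4).round(0).tolist())
```

```text
top [[230.0, 262.0], [413.0, 298.0]]
bottom [[229.0, 294.0], [409.0, 329.0]]
drum top [[208.0, 336.0], [427.0, 381.0]]
```

Run:
```python
from h import *
from bench import env
t=env.get_image("top");pickle.dump(t,open("top6.pkl","wb"))
cv2.imwrite("pics/p6.png",cv2.resize(t["frame"][205:245,250:305],None,fx=12,fy=12,interpolation=cv2.INTER_CUBIC))
print(t["frame"][221:228,255:285].max(2))
s=load("scene5")
cv2.imwrite("pics/p6s.png",cv2.resize(s["frame"][145:195,335:410],None,fx=10,fy=10,interpolation=cv2.INTER_CUBIC))
```

```text
[[ 66  62  59  57  52  65 108 142 149 141 137 153 164 170 172 171 161 118
   77  67  98 140 158 155 134 129 135 136 137 138]
 [ 66  63  60  56  52  71 117 149 159 158 150 156 173 182 185 186 176 129
   80  66  94 136 153 150 131 130 133 135 136 136]
 [ 67  63  58  56  51  74 121 153 166 177 177 171 177 183 185 185 173 128
   79  65  90 128 141 139 125 127 132 135 137 135]
 [ 66  63  59  56  54  83 134 160 187 214 216 188 177 180 183 183 170 127
   81  64  87 121 134 133 122 126 132 134 133 133]
 [ 66  62  56  54  55  84 131 170 213 227 224 193 178 181 185 190 176 129
   81  65  89 128 146 143 131 130 133 134 135 135]
 [ 65  62  56  54  50  62 103 163 216 223 212 183 170 170 178 192 175 123
   77  62  91 142 160 157 143 134 132 132 134 134]
 [ 64  60  57  53  48  48  82 147 193 180 145 116 108 108 113 123 114  85
   65  62  92 142 162 162 150 134 135 136 136 138]]
```

View pics/p6.png

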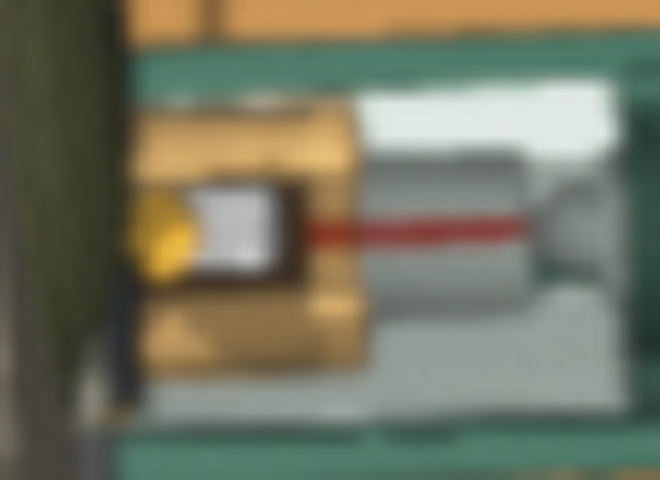

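View pics/p6s.png

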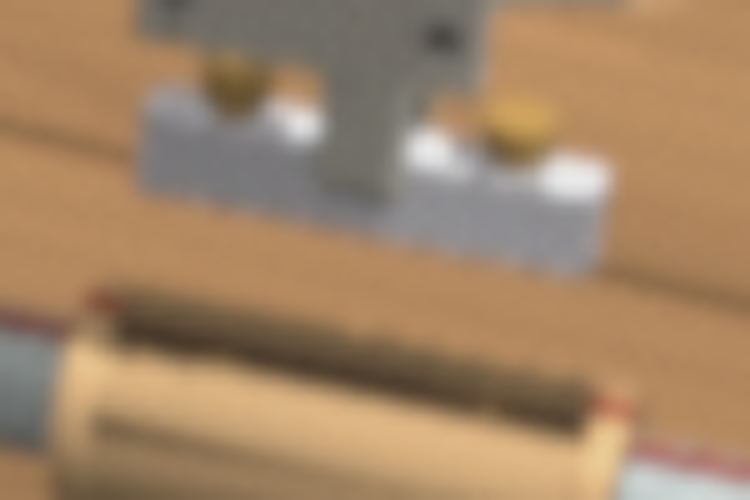

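Run:
```python
from h import *
t=load("top6");s=load("scene5");t3=load("top3")
be=onz(t,272.0,224,.2186);se=onz(t,275.15,224.5,.157)
yaw=.069;dv=np.array([-np.sin(yaw),np.cos(yaw),0]);xv=np.array([np.cos(yaw),np.sin(yaw),0]);m=np.array([.4828,.1128,0])
print("bar end L",(be-m)@dv,"slot end L",(se-m)@dv,"x",(be-m)@xv,(se-m)@xv)
# other slot end from top3 row profile
print(t3["frame"][225:229,222:236].max(2))
# bar rows centre cross slot: mask
col=t["frame"][214:236,268:271].max(2).mean(1);print(col.round())
for p,z,n in(((335+60.8/1*1-0,0),0,""),):pass
def sc(x,y,z):
    P=onz(s,335+x/10-.45,145+y/10-.45,z);return ((P-m)@dv).round(4),((P-m)@xv).round(4)
print("scene bottom ends (z .1966)",sc(138,192,.1966),sc(592,277,.1966))
print("scene heads mid z.2246",sc(237,88,.2246),sc(518,130,.2246))
print("scene slot ends z .157 back edge",sc(112,293,.157),sc(590,378,.157))
print("scene red drum",sc(100,300,.158),sc(610,405,.158))
```

```text
bar end L -0.05256928656533628 slot end L -0.05587254833044485 x -0.0022337991652196954 -0.0008429924591648589
[[203 205 210 214 215 199 140  80  57  61  78  84  87  88]
 [202 202 204 203 203 190 136  78  56  63  77  85  87  88]
 [203 205 209 213 213 202 143  80  57  62  78  85  86  87]
 [204 209 218 222 223 215 150  81  56  62  78  83  87  87]]
[129. 170. 196. 210. 202. 150. 125. 171. 184. 184. 182. 185. 180. 115.
  72.  98. 130. 139. 139. 135. 128. 115.]
scene bottom ends (z .1966) (np.float64(-0.0492), np.float64(0.0066)) (np.float64(0.0549), np.float64(0.0047))
scene heads mid z.2246 (np.float64(-0.0297), np.float64(-0.0013)) (np.float64(0.0332), np.float64(-0.0057))
scene slot ends z .157 back edge (np.float64(-0.0571), np.float64(-0.0049)) (np.float64(0.0557), np.float64(-0.0095))
scene red drum (np.float64(-0.0587), np.float64(-0.0002)) (np.float64(0.0622), np.float64(-0.0))
```

>>> {"op": "servo_tool", "data": {
  "moves": [
    [[0.3,0.04,0,0.05],[0.4,0,0,0],[0.4,0,0,0],[0.3,0,0,0],[0.15,0,0,0],[0.1,0,0,0],[0.1,0,0,0],[0,0,0,0]]
  ]
}}

```text
clock: 19.3
tool_pos: [0.483, 0.1128, 0.1673]
orientation: [-1.037, 1.571, -2.54]
contact_force: [0.0, 0.3, -1.9]
grip_width: 0.0135
```

Run:
```python
from h import *
from bench import env
o=env.get_obs();print(o["tool_pos"],o["grip_width"],o["contact_force"],o["ft_torque"])
d=env.get_image("scene");t=env.get_image("top")
a=cv2.resize(d["frame"][145:205,335:425],(720,480),interpolation=cv2.INTER_CUBIC)
cv2.imwrite("pics/p7.png",a)
cv2.imwrite("pics/p7t.png",cv2.resize(t["frame"][205:245,250:305],None,fx=12,fy=12,interpolation=cv2.INTER_CUBIC))
plan(o,[.4828,.1128,.1606],.069)
```

```text
[0.4830043  0.11278978 0.16725175] 0.013516627285251784 [ 0.00533227  0.31294393 -1.85700326] [-0.10083715  0.06872193 -0.01125776]
tool y yaw 0.0685 z yaw -1.5023 x [-1.e-04 -1.e-04 -1.e+00] q7 -0.021 q1 -0.572
turn option units -20.95
turn option units -0.0
turn option units 20.94
after smallest turn: shift units [ 0.266 -0.008 -0.001]
shift units now [ 0.266 -0.008 -0.001]
```

View pics/p7.png

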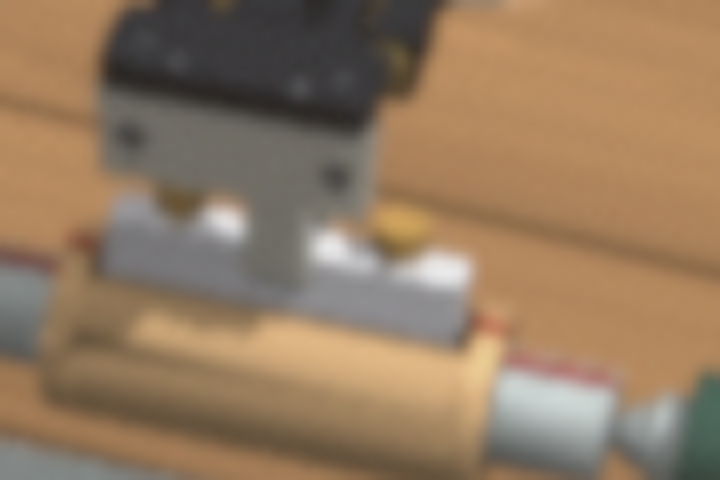

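View pics/p7t.png

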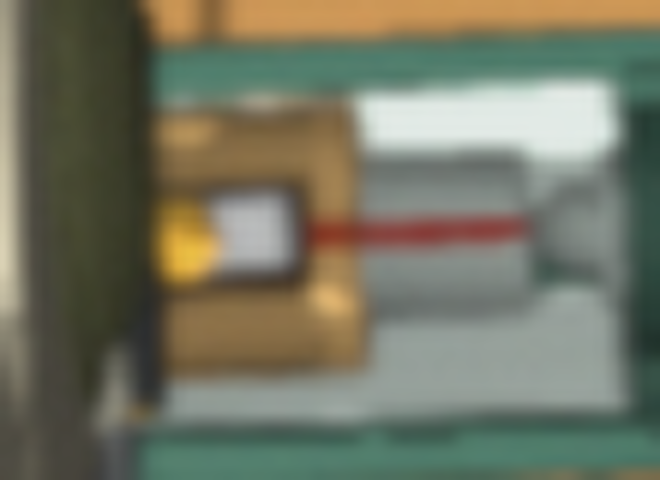

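>>> {"op": "servo_tool", "data": {
  "moves": [
    [[0.06,0,0,0],[0.06,0,0,0],[0.06,0,0,0],[0.06,0,0,0],[0,0,0,0],[0,0,0,0],[0,0,0,0],[0,0,0,0]]
  ]
}}

```text
clock: 20.2
tool_pos: [0.4831, 0.1128, 0.1614]
orientation: [1.695, 1.571, 0.192]
contact_force: [-0.1, -0.4, -1.8]
grip_width: 0.0135
```

>>> {"op": "servo_tool", "data": {
  "moves": [
    [[0.03,0,0,0],[0.03,0,0,0],[0,0,0,0],[0,0,0,0],[0,0,0,0],[0,0,0,0],[0,0,0,0],[0,0,0,0]]
  ]
}}

```text
clock: 21.0
tool_pos: [0.4832, 0.1128, 0.1603]
orientation: [2.162, 1.57, 0.659]
contact_force: [-1.0, -0.8, 5.9]
grip_width: 0.0134
```

>>> {"op": "servo_tool", "data": {
  "moves": [
    [[0.04,0,0,0],[0.04,0,0,0],[0,0,0,0],[0,0,0,0],[0,0,0,0],[0,0,0,0],[0,0,0,0],[0,0,0,0]]
  ]
}}

```text
clock: 21.8
tool_pos: [0.4844, 0.1129, 0.1593]
orientation: [1.879, 1.567, 0.377]
contact_force: [-1.1, -0.8, 17.2]
grip_width: 0.0135
```

Run:
```python
from bench import env
o=env.get_obs();print(o["tool_pos"],o["grip_width"],o["contact_force"],o["ft_torque"])
```

```text
[0.48440202 0.1129148  0.15934004] 0.013523989191692716 [-1.12995863 -0.82422651 17.20429624] [-0.34143112  0.48658873  0.07586077]
```

>>> {"op": "servo_tool", "data": {
  "moves": [
    [[-0.05,0,0,0],[-0.05,0,0,0],[-0.03,0,0,0],[0,0,0,0],[0,0,0,0],[0,0,0,0],[0,0,0,0],[0,0,0,0]]
  ]
}}

```text
clock: 22.6
tool_pos: [0.483, 0.1128, 0.1611]
orientation: [-0.782, 1.571, -2.284]
contact_force: [-0.8, -0.6, -1.0]
grip_width: 0.0135
```

Run:
```python
from bench import env
from h import *
o=env.get_obs();print(o["tool_pos"],o["grip_width"],o["contact_force"],o["ft_torque"])
t=env.get_image("top");pickle.dump(t,open("top8.pkl","wb"))
s=env.get_image("scene");pickle.dump(s,open("scene8.pkl","wb"))
cv2.imwrite("pics/p8t.png",cv2.resize(t["frame"][205:245,250:305],None,fx=12,fy=12,interpolation=cv2.INTER_CUBIC))
cv2.imwrite("pics/p8.png",cv2.resize(s["frame"][145:205,335:425],(720,480),interpolation=cv2.INTER_CUBIC))
```

```text
[0.48300043 0.11281197 0.16107866] 0.013530845917888069 [-0.75941243 -0.6237197  -0.99522924] [-0.01501248  0.06754461  0.01547855]
```

View pics/p8t.png

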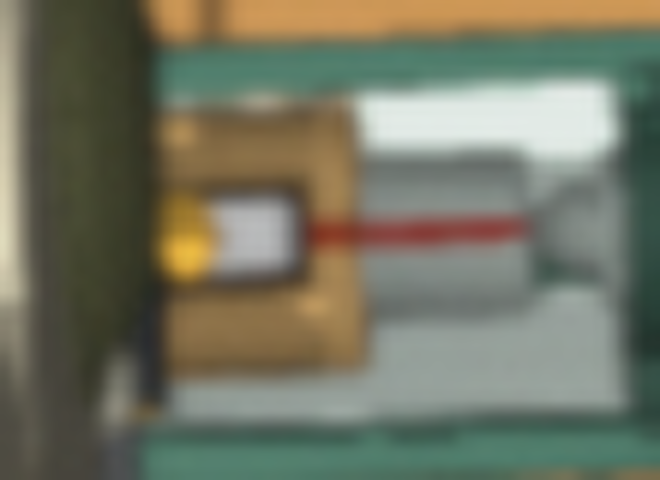

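View pics/p8.png

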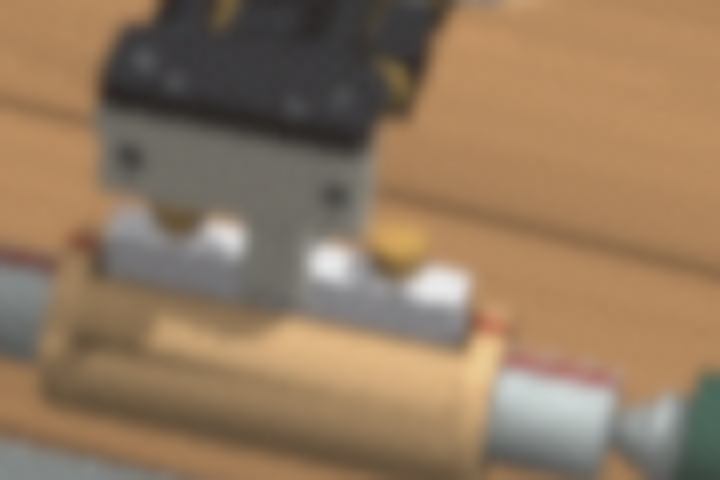

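>>> {"op": "servo_tool", "data": {
  "moves": [
    [[0.03,0,0,0],[0,0,0,0],[0,0,0,0],[0,0,0,0],[0,0,0,0],[0,0,0,0],[0,0,0,0],[0,0,0,0]]
  ]
}}

```text
clock: 23.5
tool_pos: [0.483, 0.1128, 0.1604]
orientation: [1.067, 1.571, -0.435]
contact_force: [-0.5, 0.9, -2.0]
grip_width: 0.0131
```

>>> {"op": "servo_tool", "data": {
  "moves": [
    [[0,0,0,0],[0,0,0,0],[0,0,0,0],[0,0,0,0],[0,0,0,0],[0,0,0,0],[0,0,0,0],[0,0,0,0]]
  ],
  "grip": 0.4
}}

```text
clock: 24.3
tool_pos: [0.483, 0.1128, 0.1604]
orientation: [1.271, 1.571, -0.231]
contact_force: [0.0, 0.4, -0.0]
grip_width: 0.0375
```

>>> {"op": "servo_tool", "data": {
  "moves": [
    [[-0.3,0,0,0],[-0.6,0,0,0],[-1,0,0,0],[-1,0,0,0],[-1,0,1,0],[-1,0,1,0],[0,0,1,0],[0,0,1,0]]
  ]
}}

```text
clock: 25.1
tool_pos: [0.4902, 0.0121, 0.2844]
orientation: [1.814, 1.568, 0.311]
contact_force: [-0.0, -0.4, 0.5]
grip_width: 0.0373
```

>>> {"op": "servo_tool", "data": {
  "moves": [
    [[0,0,1,0],[0,0,1,0],[0,0,1,0],[0,0,1,0],[0,0,1,0],[0,0,1,0],[0,0,0,0],[0,0,0,0]]
  ]
}}

```text
clock: 25.9
tool_pos: [0.4999, -0.1368, 0.2832]
orientation: [2.938, 1.571, 1.434]
contact_force: [-0.3, 0.8, -1.5]
grip_width: 0.0373
```

```bash
python3 look.py 9
python3 - <<'E'
from h import *
t=load("top9");s=load("scene9")
cv2.imwrite("pics/p9t.png",cv2.resize(t["frame"][205:245,195:310],None,fx=6,fy=6,interpolation=cv2.INTER_CUBIC))
cv2.imwrite("pics/p9.png",cv2.resize(s["frame"][145:205,325:425],(800,480),interpolation=cv2.INTER_CUBIC))
E
```

```text
scene -0.098 39 ang 0.145 med -0.01
scene 0.068 37 ang -0.1 med -0.076
top -0.098 34 ang 0.007 med -0.011
top 0.068 31 ang 0.026 med -0.007
[ 0.5000461  -0.13567043  0.28299795] [-0.23578524 -0.09217059  0.83969307]
```

View pics/p9t.png

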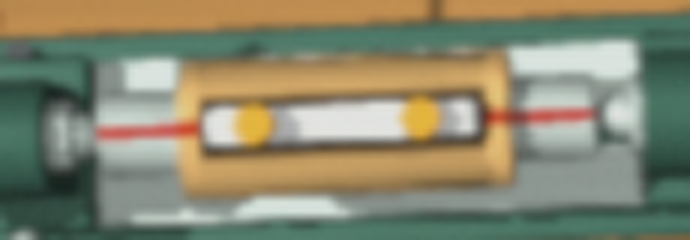

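View pics/p9.png

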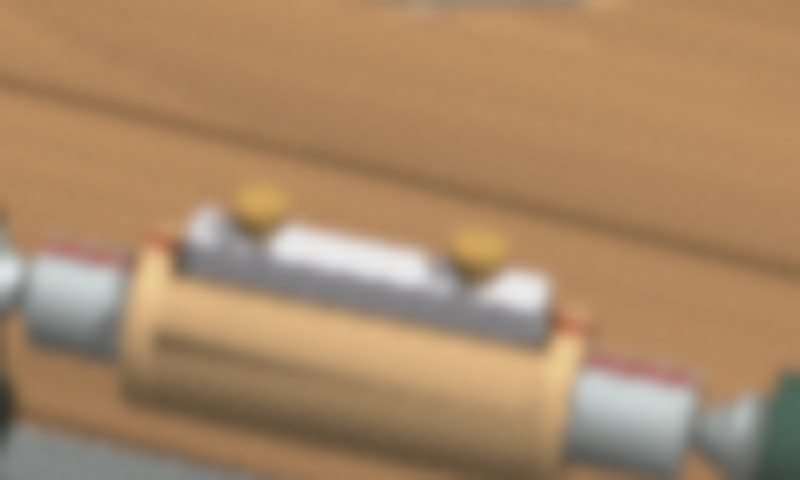

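Run:
```python
from h import *
t=load("top3");f=t["frame"].astype(float);c=f[...,2]-f[...,0] # R-B
def cross(p,i0,i1,th):
    r=range(i0,i1) if i1>i0 else range(i0,i1,-1)
    st=1 if i1>i0 else -1
    for i in r:
        if (p[i]-th)*(p[i+st]-th)<=0 and p[i]!=p[i+st]: return i+st*(p[i]-th)/(p[i]-p[i+st])
    return np.nan
res=[]
mx=f.max(2)
for u in list(range(232,236))+list(range(242,262))+list(range(269,272)):
    p=c[:,u];m=mx[:,u];cv=int(round(227-(u-230)*.065))-1
    top=cross(p,212,cv,45) if False else cross(p,cv-9,cv-16,45);bot=cross(p,cv+9,cv+16,45)
    s1=cross(m,cv,cv-9,115);s2=cross(m,cv,cv+9,115)
    res.append((u,top,s1,s2,bot))
r=np.array(res);print(r[::4].round(2))
off=(r[:,2]+r[:,3])/2-(r[:,1]+r[:,4])/2
print("widths slot,drum",np.nanmedian(r[:,3]-r[:,2]),np.nanmedian(r[:,4]-r[:,1]),"offset px",np.nanmedian(off),np.nanstd(off))
# bar top height
b=load("top9");W=cloud(b);g=b["frame"].astype(int)
k=np.zeros((400,640),bool);k[215:236,226:284]=True
k&=(g.max(2)>150)&(abs(g[...,2]-g[...,0])<35)
k=cv2.erode(k.astype(np.uint8),np.ones((3,3),np.uint8))>0
P=W[k];P=P[~np.isnan(P[:,0])&(P[:,2]>.15)]
yaw=.069;L=-(P[:,0]-.4828)*np.sin(yaw)+(P[:,1]-.1128)*np.cos(yaw);X=(P[:,0]-.4828)*np.cos(yaw)+(P[:,1]-.1128)*np.sin(yaw)
s=np.polyfit(L,P[:,2],1);print("bar top n",len(P),"z",np.median(P[:,2]),"slope",s[0],"Lrange",L.min(),L.max(),"X mid",X.mean())
for a,bb in((-.06,-.02),(-.02,.02),(.02,.06)):
    q=(L>a)&(L<bb);print(a,q.sum(),P[q,2].mean() if q.any() else None)
```

```text
[[232.   214.75 221.74 230.23 237.32]
 [242.   214.66 221.28 229.72 236.65]
 [246.   214.61 220.98 229.43 236.45]
 [250.   214.28 220.83 229.26 236.32]
 [254.   213.88 220.73 229.25 236.32]
 [258.   213.81 220.69 229.14 236.22]
 [269.   207.89 220.06 228.6  235.33]]
widths slot,drum 8.49530075187971 22.28676085818944 offset px -0.1590981915879297 0.7586809709673106
bar top n 83 z 0.16873581942374843 slope 0.01806161896440842 Lrange -0.04945431707405184 0.04878307659457138 X mid 0.000569266896141965
-0.06 9 0.16877346044190392
-0.02 64 0.16848370134435398
0.02 10 0.1703591099772306
```

Run:
```python
from h import *
from bench import env
for n,N in(("top",12),("scene",12)):
    Z=[]
    for i in range(N):
        d=env.get_image(n);z=d["depth"].copy();z[z==0]=np.nan;Z.append(z)
    d["depth"]=np.nan_to_num(np.nanmedian(Z,0));pickle.dump(d,open(n+"avg.pkl","wb"))
    W=cloud(d);yaw=.069
    g=d["frame"].astype(int);E=W-[.4828,.1128,0]
    L=-E[...,0]*np.sin(yaw)+E[...,1]*np.cos(yaw);X=E[...,0]*np.cos(yaw)+E[...,1]*np.sin(yaw)
    bar=(abs(X)<.006)&(abs(L)<.052)
    sat=g[...,2]-g[...,0]
    for nm,m in(("bar",bar&(abs(sat)<40)&(g.max(2)>(140 if n=="top" else 190))&(W[...,2]>.155)),("head",bar&(sat>70)&(W[...,2]>.172)),("heads lax",bar&(W[...,2]>.174))):
        for a,b in((-.052,-.041),(-.041,-.023),(-.023,0),(0,.023),(.023,.041),(.041,.052)):
            q=m&(L>a)&(L<b)
            if q.sum()>1:print(n,nm,a,b,q.sum(),np.median(W[...,2][q]).round(4))
print(env.get_obs()["clock"])
```

```text
top bar -0.052 -0.041 25 0.1689
top bar -0.041 -0.023 6 0.1694
top bar -0.023 0 51 0.1691
top bar 0 0.023 49 0.1691
top bar 0.023 0.041 2 0.1686
top bar 0.041 0.052 25 0.1689
top head -0.041 -0.023 30 0.1808
top head 0.023 0.041 31 0.1809
top heads lax -0.041 -0.023 32 0.1808
top heads lax 0.023 0.041 31 0.1809
scene bar -0.052 -0.041 5 0.1654
scene bar -0.023 0 31 0.1664
scene bar 0 0.023 28 0.1663
scene bar 0.041 0.052 14 0.1664
scene head -0.041 -0.023 19 0.1781
scene head 0.023 0.041 17 0.1784
scene head 0.041 0.052 3 0.1786
scene heads lax -0.041 -0.023 21 0.178
scene heads lax -0.023 0 2 0.1777
scene heads lax 0.023 0.041 17 0.1784
scene heads lax 0.041 0.052 5 0.1773
27.2
```

Run:
```python
from h import *
from scipy.optimize import least_squares
yaw=.069
for n in("top","scene"):
    d=load(n+"avg");W=cloud(d);E=W-[.4828,.1128,.13]
    L=-E[...,0]*np.sin(yaw)+E[...,1]*np.cos(yaw);X=E[...,0]*np.cos(yaw)+E[...,1]*np.sin(yaw);Zz=E[...,2]
    q=(abs(X)<.0055)&((abs(L)<.022)|((abs(L)>.042)&(abs(L)<.05)))&(Zz>.03)&(Zz<.045)
    A=np.c_[X[q],L[q],np.ones(q.sum())];
    s=np.linalg.lstsq(A,Zz[q],rcond=None)[0];r=Zz[q]-A@s
    print(n,"bar top slope across",s[0].round(4),"along",s[1].round(4),"n",q.sum(),"std",r.std())
    # cylinder fit drum
    k=(abs(L)<.06)&(np.hypot(X,Zz)<.032)&(np.hypot(X,Zz)>.024)&(abs(X)>.0115)&(Zz>-.01)
    f=lambda p:np.hypot(X[k]-p[0],Zz[k]-p[1])-.028
    p=least_squares(f,[0,0],loss="soft_l1",f_scale=.001).x;print("axis X,Z",p.round(4),k.sum())
    f2=d["frame"].astype(int);red=(f2[...,2]-np.maximum(f2[...,1],f2[...,0]))>50
    for sg in(-1,1):
        m=red&(sg*L>.07)&(sg*L<.096)&(np.hypot(X,Zz)<.022)
        print("red",sg,m.sum(),np.median(np.arctan2(X[m]-p[0],Zz[m]-p[1])).round(3))
```

```text
top bar top slope across -0.0134 along -0.0008 n 127 std 0.0007407206667940773
axis X,Z [0.0006 0.0009] 685
red -1 23 -0.043
red 1 23 -0.042
scene bar top slope across 0.0902 along 0.002 n 75 std 0.0011361241679808823
axis X,Z [ 0.001  -0.0016] 827
red -1 0 nan
red 1 5 -0.186
  return _methods._mean(a, axis=axis, dtype=dtype,
  ret = ret.dtype.type(ret / rcount)
```

Run:
```python
from red import *
yaw=.069;xv=np.array([np.cos(yaw),np.sin(yaw),0])
for n,box,p in(("top",(208,300,212,242),(.0006,.0009)),("scene",(325,415,160,205),(.001,-.0016))):
    d=load(n+"avg");f=d["frame"].astype(float);rd=f[...,2]-np.maximum(f[...,1],f[...,0])
    dv=np.array([-np.sin(yaw),np.cos(yaw),0]);a=np.array([.4828,.1128,.13])+p[0]*xv+[0,0,p[1]]
    for sg in(-1,1):
        out=[]
        for u in range(box[0],box[1]):
            ends=proj(d,a+dv*sg*.08+[0,0,.017])[0];vc=None
            col=rd[:,u].copy();base=0
            v0=int(ends[1]-12);v1=int(ends[1]+12);w=np.clip(col[v0:v1]-20,0,None)
            if w.sum()<15:continue
            v=(np.arange(v0,v1)*w).sum()/w.sum()
            q=cyl(d,u,v,a,dv,.017)
            if q is None:continue
            e=q-a
            if .072<sg*(e@dv)<.094: out.append(np.arctan2(e@xv,e[2]))
        print(n,sg,len(out),np.round(np.median(out),3) if out else None,np.std(out) if out else None)
```

```text
top -1 9 -0.032 0.004365503532016566
top 1 10 -0.019 0.004088752702185543
scene -1 0 None None
scene 1 0 None None
```

Run:
```python
from bench import env
print(env.sign_off(), env.get_obs()["clock"])
```

```text
the job is handed in; nothing more can be done
the job is handed in; nothing more can be done
```

The clamp bar is in the slot with its thumbscrews up, the roller's slot faces up, and I've handed the job in at about 27 s. No verdict came back.

**What I did:** I turned the roller by pressing one finger pad against the head journal and drawing it upward, from about 0.83 rad to slot up. Then I gripped the long bar between its screws, lowered it into the slot and pressed it down with about 17 N. I eased off, released and moved the arm clear.

**Bar:**
- **Height:** averaged depth puts the bar top at 0.169 m (top camera) and 0.166 m (scene camera), against 0.168 m when bedded. The difference is within the stated calibration error.
- **Level:** both screw heads read equal to within 0.3 mm, and the slope along the bar is at most 0.002 rad.
- **Position:** it sits about central in the slot.

**Roller angle:** this is less certain.
- **Top camera:** readings run from −0.04 to +0.03 rad, so I judge the slot to be within about 2° of straight up.
- **Scene camera:** its low-angle view disagreed. The red-line readings scattered from −0.10 to +0.15 rad, the bar's cross slope read 0.09, and a last refined red-line check there found no usable pixels. I trusted the top camera and left the roller as it was.

The red line did not visibly move when I pressed the bar down or let go. The arm touched nothing but the roller and the long bar. I did not take a final overall picture to confirm the other things were undisturbed.

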